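# Load the tube reader, then tip the silt tube and hold it

### The job

Load the tube reader from the white rack: stand one red-capped tube in the one-dot pocket first, then the other red-capped tube in the two-dot pocket, each right down on the pocket's floor and let go (either red tube may go first). Then draw the blue-capped silt tube straight up out of the rack, tip it about half way over (some 45 degrees from upright) to loosen its silt, and finish while still holding it so in the gripper, motionless, with every part of it more than 10 cm above the worktop and carried by the gripper alone. Leave the other things on the table where they are.

Things in the scene. Friction and masses are not known exactly. Their poses are not given: they have to be found in the camera images.
- rack: White open rack for 16 mm tubes, fixed to the worktop, sizes in mm: 56 (its x) by 112 (its y) by 59 high. Origin at the centre of its underside, z up. Two rows of four holes, 18 square, at x = -12 and +12, y = -36.5, -12, +12, +36.5; tubes stand on its floor 3 above the worktop, so 36 of each tube stands out above the rack. Three tubes stand at (-12,-36.5), (+12,-12) and (-12,+36.5), so that along the rack's x both sides of each tube are free.
- reader: Grey three-pocket tube reader with a black console on the robot's side, fixed to the worktop, sizes in mm. Block 64 (its x) by 150 (its y) by 50 high; the console reaches 17 further towards -x and is 34 high. Origin at the centre of the block's underside, z up. The pockets lie in a row along its y, 45 apart: one white dot at y = +45, two dots at y = 0, three dots at y = -45 (stays empty). The dots are on the top face, on the -x side of each pocket.
- pocket_1 (a point): Centre of the floor of the one-dot pocket: a round hole 19.5 mm across, 45 mm deep, its floor 5 mm above the worktop and its mouth at 50 mm. A seated tube stands 47 mm out of it. Axes as the reader's.
- pocket_2 (a point): Centre of the floor of the two-dot pocket, same hole as the one-dot pocket. Axes as the reader's.
- red_tube_a: Red-capped closed sample tube, standing upright at the start in one of three of the rack's holes (which one varies). 92 mm tall; body 16 mm across with rounded foot; cap 18.4 mm across over the top 14 mm. Origin at the centre of the foot, z axis along the tube towards the cap. About 20 g, rigid and closed. Fuller of the two red-capped tubes (blue-green content).
- red_tube_b: Red-capped closed sample tube, standing upright at the start in one of three of the rack's holes (which one varies). 92 mm tall; body 16 mm across with rounded foot; cap 18.4 mm across over the top 14 mm. Origin at the centre of the foot, z axis along the tube towards the cap. About 20 g, rigid and closed. Less full of the two red-capped tubes (blue-green content).
- blue_tube: Blue-capped closed sample tube, standing upright at the start in one of three of the rack's holes (which one varies). 92 mm tall; body 16 mm across with rounded foot; cap 18.4 mm across over the top 14 mm. Origin at the centre of the foot, z axis along the tube towards the cap. About 20 g, rigid and closed. Holds grey-brown silt.
- marker_pen: marker pen, 123 long and 13 thick, lying behind the work (all in mm). Bystander: leave alone. Origin at the centre of its underside.
- iodine: brown dropper bottle, 36 across and 113 tall (all in mm). Bystander: leave alone. Origin at the centre of its underside.
- jar: white specimen jar with a screw lid, 56x52x78 (all in mm). Bystander: leave alone. Origin at the centre of its underside.
- dish: covered petri dish of silt, 90 across and 15 high (all in mm). Bystander: leave alone. Origin at the centre of its underside.
- wash: white wash bottle with a bent spout, 66x109x205, standing at the back (all in mm). Bystander: leave alone. Origin at the centre of its underside.

How it is judged:
By the outcome, as a careful person would: the job done as asked, in the order asked, and still so for the second after the job is handed in, while the arm keeps its last pose, push and grip.
It also fails if it takes over 72 s, if anything falls off the work surface, if the arm or the gripper's body presses on something with over 40 N, if the wrist force passes 120 N, or if a joint passes its speed limit or range.

### The arm

A 6-joint arm with a two-finger parallel gripper is mounted at the origin on a cart in front of the work surface, level with it; the furniture and walls round the work are solid. World frame = base frame: x ahead of the robot, y to its left, z up, the work surface at z = 0. Lengths are in m, angles in rad, forces in N, time in s.
With the tool pointing down it reaches from about 0.3 to 0.875 m from the base axis. Payload 6.4 kg.
Tool frame: the origin (TCP) lies midway between the tips of the shut fingers; the grasp point (between the pads) lies 19 mm behind it; z points along the fingers, y is the line along which they close (so a half turn about z gives the same grasp; the last joint's range is limited). The gripper opens to 85 mm and grips with 20 to 120 N. Pads are 22 mm wide; open, the fingers measure 114 mm over their backs; the gripper's body (76 mm by 85 mm) begins 54 mm behind the grasp point. The pads swing forward as they close: fully open they stand 13 mm farther back than shut.
Start: joints at [-1.531, 0.181, 1.607, -0, 1.354, -0.206], TCP at [0.14, -0.558, 0.231] pointing down, gripper open.
Joint ranges: [-2.99, 2.99], [-0.89, 2.07], [0.3, 2.58], [-1.14, 4.28], [0, 2.63], [-3.12, 3.12]. Speed limits (rad/s): [2.57, 2.57, 3.01, 3.14, 3.14, 3.14].

### API

Orientations are given as a unit quaternion [w, x, y, z].
In Python, from bench import ctrl gives the robot as it stands. The module is installed in compiled form; this text tells all that it offers.
- The arm moves only by the tool move_arm, never from a script. Its argument "plan" is one flat list of numbers, 6 for each row, row after row: the shift along the world's x, y, z in units of 50 mm (1.0 is 50 mm), then the turn, a rotation vector about the world's x, y, z in rad. A call has 1 to 10 rows; each row is the pose to reach, as a shift and turn from the pose commanded when the call began; what a row does not reach only later rows make up. A row lasts 1/8 s, in which the tool goes at most 62.5 mm and 10.7 degrees, less where a joint would pass 70% of its speed; a pose out of reach is approached as far as the arm can. A call with a gripper value outside its range is refused whole. "grip" is the finger opening in mm, from 0 to 85.4, set as the call begins (left out, the last holds). The fingers move at their own pace and stop on an object; the grip force is fixed at half the most. Time passes only in rows, so rows that repeat a pose let the fingers close. It gives the time, the measured TCP pose, the force, the opening and the grip force at its end, in the units of the state.
- ctrl.get_obs(): the state, without advancing time (a new reading comes with each control period).
- ctrl.camera(name): name is "scene" or "top"; returns a dict with "pixels" (480x640x3 uint8, red, green, blue), "fx", "fy", "cx", "cy" (pixels), "origin" and "attitude" of the camera in the world. Camera axes: x right, y down, z forward; pixel columns grow to the right and rows downward; lengths in m; the calibration is good to about 2 mm. A picture is of the moment at which its call begins. There is no depth.
- ctrl.hand_in(): hands the job in; it is judged then, once.
The state is a dict: "time_s": time; "q": joint angles; "dq": joint speeds; "joint_efforts": joint torques, N m; "eef_pos": TCP position; "eef_rot": TCP orientation; "wrist_force": force on the tool from outside, world axes, zero at the start; "torque": the same for the moment, N m; "opening": opening from 0.0 (shut) to 1.0 (fully open); "grasp_force": force on a finger pad.
Only numpy, scipy, OpenCV 4.12 (cv2) and the standard library are available. Lean on these libraries where they do the work, as an engineer would, in place of code of your own. Each camera call takes 0.05 s, during which the arm holds its last target. There are 200 camera calls.

## Working session

There is one attempt and no reset: what is moved stays moved. The work goes in short steps, Python scripts to look and compute and a tool call to move; the robot and the scene stay as the last step left them, time stands still between calls to the robot, and variables do not carry over. Pictures are saved under pics/ and viewed, at most 10 in all, crops included, and the job is handed in when it is done.

Besides the shell and the picture viewer there is one more tool, called after "Emit:" in YAML: its name, and indented under it one key for each argument. move_arm: Moves the arm, as the interface text tells. Its arguments: {"type":"object","properties":{"plan":{"type":"array"},"grip":{"type":"number"}},"required":["plan"]}

```bash
mkdir -p pics; cat > h.py <<'E'
import numpy as np, cv2
from scipy.spatial.transform import Rotation as R
from bench import ctrl
def rot(a):
    a=np.array(a,float)
    return a if a.shape==(3,3) else R.from_quat(np.r_[a[1:],a[0]]).as_matrix()
def snap(name,f):
    c=ctrl.camera(name); cv2.imwrite(f'pics/{f}.png',c['pixels'][:,:,::-1]); return c
def ray(c,u,v,z):
    d=rot(c['attitude'])@np.array([(u-c['cx'])/c['fx'],(v-c['cy'])/c['fy'],1.]); o=np.array(c['origin'])
    return o+d*(z-o[2])/d[2]
def proj(c,P):
    p=(np.atleast_2d(P)-np.array(c['origin']))@rot(c['attitude'])
    return np.c_[c['fx']*p[:,0]/p[:,2]+c['cx'],c['fy']*p[:,1]/p[:,2]+c['cy']]
E
python3 - <<'E'
from h import *
for n in('top','scene'):
    c=snap(n,n+'0'); print({k:v for k,v in c.items() if k!='pixels'})
print(ctrl.get_obs())
E
```

```text
{'fx': 459.47067396809564, 'fy': 459.47067396809564, 'cx': 315.74836214652987, 'cy': 243.96532346902833, 'origin': array([ 0.43930573, -0.02538258,  1.11027787]), 'attitude': array([ 0.03988895, -0.69587711,  0.71554527, -0.04646383])}
{'fx': 540.0573989913723, 'fy': 540.0573989913723, 'cx': 313.6648678421996, 'cy': 241.0359687256643, 'origin': array([-0.19102349, -1.21837192,  0.90220603]), 'attitude': array([-0.47353948,  0.83447235, -0.24358284,  0.14171681])}
{'time_s': 0.1, 'q': array([-1.53125457e+00,  1.81509576e-01,  1.60792419e+00, -2.76640379e-05,
        1.35376245e+00, -2.06297231e-01]), 'dq': array([ 0.00045435, -0.00226095, -0.0035307 ,  0.00019923,  0.00160233,
        0.00012711]), 'joint_efforts': array([ 2.29159186e-04, -4.45878732e+01, -3.52234411e+01, -2.42030701e-04,
        4.23484962e-03,  2.43403326e-05]), 'eef_pos': array([ 0.13992773, -0.55720094,  0.23044232]), 'eef_rot': array([-8.00122696e-04,  9.92454221e-01,  1.22613120e-01,  5.33152296e-05]), 'wrist_force': array([ 0.17741504, -0.47436884,  0.52900577]), 'torque': array([-0.01274449, -0.00055481,  0.01357587]), 'grasp_force': 0.0, 'opening': 0.9973714305745373}
```

View pics/top0.png

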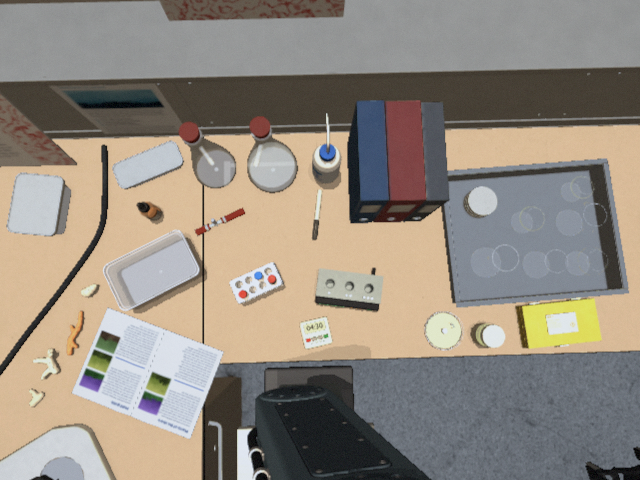

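View pics/scene0.png

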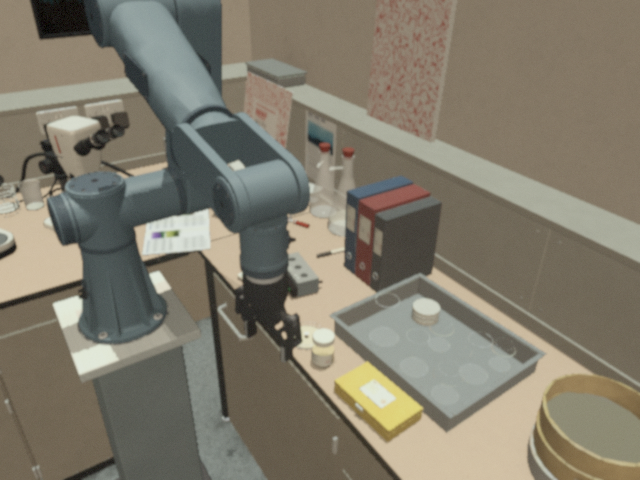

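The top view shows the rack near (257,284) with caps blue ≈(258,275) and red ≈(240,297) and (271,294), and the reader near (349,289) with its pockets in a row. The scene view shows the reader at (300,273); the arm hides the rack. I'll enlarge the top view.

```bash
python3 - <<'E'
import cv2
im=cv2.imread('pics/top0.png')
cv2.imwrite('pics/crop0.png',cv2.resize(im[255:320,225:390],None,fx=4.8,fy=4.8,interpolation=cv2.INTER_CUBIC))
E
```

```text
(no output)
```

View pics/crop0.png

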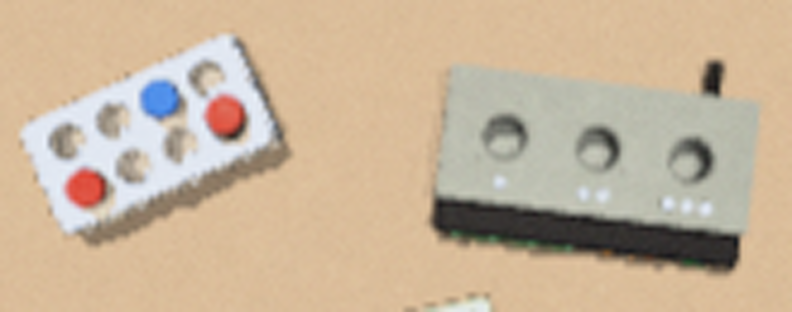

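```bash
cat >> h.py <<'E'
def blobs(im,kind):
    r,g,b=[im[:,:,i].astype(int) for i in range(3)]
    m={'red':(r>1.9*g)&(r>110),'blue':(b>1.5*r)&(b>110)}[kind].astype('uint8')
    n,_,s,ce=cv2.connectedComponentsWithStats(m)
    return [(int(s[i,4]),ce[i]) for i in range(1,n) if s[i,4]>15]
def fit2(loc,w):  # planar rigid fit: w = Rz(a) loc + t
    from scipy.optimize import least_squares
    f=lambda p:((R.from_euler('z',p[2]).as_matrix()[:2,:2]@loc.T).T+p[:2]-w).ravel()
    s=min((least_squares(f,[*w.mean(0),a]) for a in(-1,0,1)),key=lambda s:s.cost)
    return s.x,np.abs(s.fun).max()
E
python3 - <<'E'
from h import *
c=ctrl.camera('top'); im=c['pixels']
full=lambda x,y:(225+(x+.5)/4.8-.5,255+(y+.5)/4.8-.5)
caps=[]
for k in('red','blue'):
    for a,ce in blobs(im,k):
        if 225<ce[0]<300 and 260<ce[1]<310:
            p=ray(c,*ce,.094); caps.append(p[:2]); print(k,a,ce,p.round(4))
cor=np.array([ray(c,*full(*p),.059)[:2] for p in[(22,133),(235,35),(278,135),(68,234)]])
loc=np.array([(28,56),(28,-56),(-28,-56),(-28,56)])/1000
print('rack corners',fit2(loc,cor))
caps=np.array(caps); tl=np.array([(-12,-36.5),(-12,36.5),(12,-12)])/1000
from itertools import permutations
for pm in([0,1,2],[1,0,2]): print('caps',pm,fit2(tl[pm],caps))
# reader
h=np.array([ray(c,*full(*p),.050)[:2] for p in[(450,66),(760,103),(745,233),(437,199),(505,137),(598,150),(691,161)]])
l=np.array([(32,75),(32,-75),(-32,-75),(-32,75),(0,45),(0,0),(0,-45)])/1000
print('reader corners',fit2(l[:4],h[:4]),'pockets',fit2(l[4:],h[4:]),'all',fit2(l,h))
E
```

```text
red 46 [271.56521739 278.76086957] [0.4893 0.063  0.094 ]
red 44 [242.5 294. ] [0.4577 0.1273 0.094 ]
blue 50 [257.7  275.14] [0.4982 0.0935 0.094 ]
rack corners (array([0.48349727, 0.10149867, 0.40843554]), np.float64(0.0022735590073243855))
caps [0, 1, 2] (array([0.48360121, 0.09994859, 0.44788091]), np.float64(0.001453541266328351))
caps [1, 0, 2] (array([ 0.47997162,  0.08923361, -2.67189385]), np.float64(0.034320995464995674))
reader corners (array([ 0.47020956, -0.1112405 , -0.14236141]), np.float64(0.0010068733918759884)) pockets (array([ 0.47052968, -0.11126331, -0.15603443]), np.float64(0.000319763928395278)) all (array([ 0.47034675, -0.11125027, -0.14417727]), np.float64(0.0010351672716211388))
```

Two estimates agree to 1.5 mm:
- **Rack:** about (0.4835, 0.1005), yaw 0.43.
- **Reader:** (0.470, -0.111), yaw -0.145.

I'm moving above red tube A at (0.4885, 0.0627), with the tool's y axis along the rack's x.

Emit:
move_arm:
  plan: [6.97,12.41,-1.2,0,0,1.755,6.97,12.41,-1.2,0,0,1.755,6.97,12.41,-1.2,0,0,1.755,6.97,12.41,-1.2,0,0,1.755,6.97,12.41,-1.2,0,0,1.755,6.97,12.41,-1.2,0,0,1.755,6.97,12.41,-1.2,0,0,1.755,6.97,12.41,-1.2,0,0,1.755,6.97,12.41,-1.2,0,0,1.755,6.97,12.41,-1.2,0,0,1.755]
  grip: 50

```text
time_s: 1.4
eef_pos: [0.4457, -0.0127, 0.1788]
eef_rot: [0.0, 0.538, 0.843, 0.0]
wrist_force: [1.0, -1.4, 0.8]
opening: 0.586
grasp_force: 0.0
```

Emit:
move_arm:
  plan: [0.85,1.51,-0.18,0,0,0,0.85,1.51,-0.18,0,0,0,0.85,1.51,-0.18,0,0,0,0.85,1.51,-0.18,0,0,0]

```text
time_s: 1.9
eef_pos: [0.4869, 0.0602, 0.1696]
eef_rot: [-0.0, 0.54, 0.842, -0.0]
wrist_force: [0.8, 0.8, 1.2]
opening: 0.587
grasp_force: 0.0
```

```bash
python3 - <<'E'
from h import *
o=ctrl.get_obs(); print(o['eef_pos'].round(4),o['eef_rot'].round(4),o['q'].round(3))
c=snap('scene','s1'); im=c['pixels']
t=proj(c,[[.4885,.0627,.095],[.4575,.128,.095],[.4988,.094,.095]]); print(t.round(1))
u,v=t[0].astype(int); cv2.imwrite('pics/s1c.png',cv2.resize(im[v-60:v+50,u-70:u+70,::-1],None,fx=5,fy=5,interpolation=cv2.INTER_CUBIC)); print(u-70,v-60)
E
```

```text
[0.4869 0.0602 0.1696] [-2.000e-04  5.400e-01  8.417e-01 -3.000e-04] [-0.119  0.059  1.874 -0.     1.209 -0.549]
[[272.6 226.1]
 [253.7 220. ]
 [270.6 221. ]]
202 166
```

View pics/s1c.png

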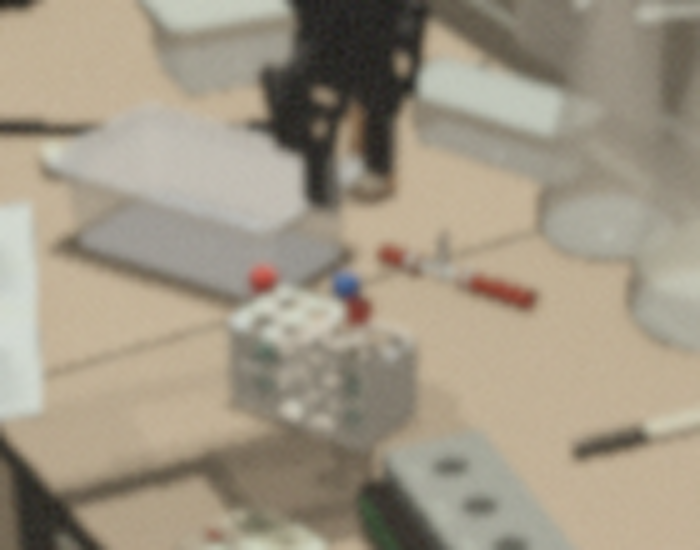

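The caps are where predicted: A sits at pixel ≈(273.6,228) against a predicted (272.6,226), and the open fingers are above the rack. I'm descending partway and settling.

Emit:
move_arm:
  plan: [0,0,-0.6,0,0,0,0,0,-1.2,0,0,0,0,0,-1.2,0,0,0,0,0,-1.2,0,0,0]

```text
time_s: 2.45
eef_pos: [0.488, 0.06, 0.1109]
eef_rot: [0.001, 0.54, 0.841, 0.0]
wrist_force: [-0.0, -0.0, 0.8]
opening: 0.587
grasp_force: 0.0
```

Emit:
move_arm:
  plan: [0.01,0.05,-0.4,0,0,0,0.01,0.05,-0.88,0,0,0,0.01,0.05,-0.88,0,0,0,0.01,0.05,-0.88,0,0,0]

```text
time_s: 2.95
eef_pos: [0.4891, 0.063, 0.0674]
eef_rot: [0.001, 0.54, 0.842, 0.0]
wrist_force: [-0.9, 0.6, 0.5]
opening: 0.582
grasp_force: 0.0
```

Emit:
move_arm:
  plan: [0,0,0,0,0,0,0,0,0,0,0,0,0,0,0,0,0,0,0,0,0,0,0,0,0,0,0,0,0,0,0,0,0,0,0,0]
  grip: 5

```text
time_s: 3.7
eef_pos: [0.4886, 0.0632, 0.0663]
eef_rot: [0.001, 0.54, 0.842, 0.0]
wrist_force: [0.7, 0.3, 5.1]
opening: 0.19
grasp_force: 58.6
```

Emit:
move_arm:
  plan: [0,0,0.3,0,0,0,0,0,0.8,0,0,0,0,0,1.4,0,0,0,0,0,2.0,0,0,0,0,0,2.6,0,0,0,0,0,2.6,0,0,0,0,0,2.6,0,0,0]

```text
time_s: 4.58
eef_pos: [0.4871, 0.0633, 0.1952]
eef_rot: [-0.001, 0.54, 0.842, -0.0]
wrist_force: [0.1, 0.4, -0.1]
opening: 0.193
grasp_force: 58.9
```

```bash
python3 - <<'E'
from h import *
o=ctrl.get_obs(); print(o['eef_pos'].round(4),o['eef_rot'].round(4),o['wrist_force'].round(1),o['opening'])
c=snap('scene','s2'); im=c['pixels']; p=o['eef_pos']
t=proj(c,[p,p+[0,0,.019],p+[0,0,.026],p+[0,0,-.066]]); print(t.round(1))
u,v=t[0].astype(int); cv2.imwrite('pics/s2c.png',cv2.resize(im[v-40:v+60,u-60:u+60,::-1],None,fx=6,fy=6,interpolation=cv2.INTER_CUBIC)); print(u-60,v-40)
E
```

```text
[0.4871 0.0633 0.1952] [-7.000e-04  5.400e-01  8.417e-01 -4.000e-04] [ 0.1  0.4 -0.1] 0.1929376752361691
[[270.9 196.6]
 [270.7 190.8]
 [270.6 188.6]
 [271.7 216.2]]
210 156
```

View pics/s2c.png

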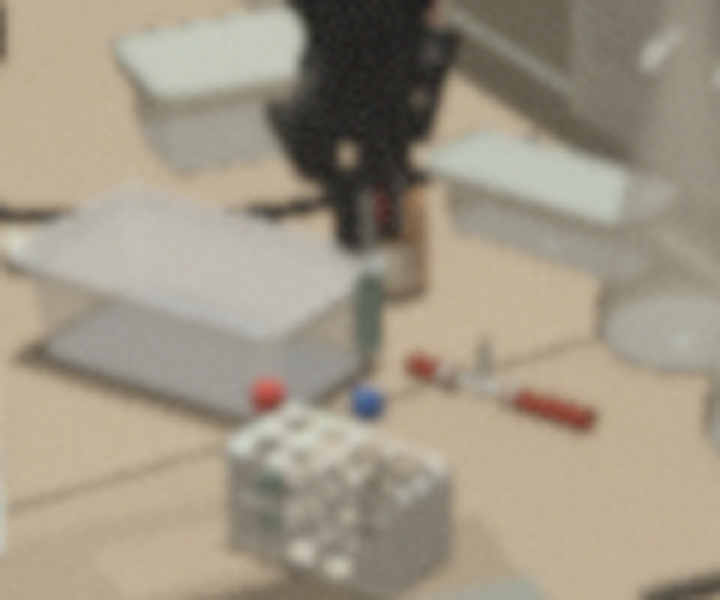

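The fuller red tube is held upright, with its foot at pixel (271,216), which matches foot = TCP − 63 mm. I'm carrying it over the one-dot pocket at about (0.4772, -0.0667).

Emit:
move_arm:
  plan: [-0.2,-2.6,0,0,0,-0.575,-0.2,-2.6,0,0,0,-0.575,-0.2,-2.6,0,0,0,-0.575,-0.2,-2.6,-0.6,0,0,-0.575,-0.2,-2.6,-0.6,0,0,-0.575,-0.2,-2.6,-0.6,0,0,-0.575,-0.2,-2.6,-0.6,0,0,-0.575]

```text
time_s: 5.5
eef_pos: [0.4784, -0.0666, 0.1666]
eef_rot: [0.001, 0.756, 0.654, 0.0]
wrist_force: [0.5, 0.6, 0.1]
opening: 0.194
grasp_force: 58.9
```

```bash
python3 - <<'E'
from h import *
o=ctrl.get_obs(); print(o['eef_pos'].round(4),o['eef_rot'].round(4),2*np.arctan2(o['eef_rot'][2],o['eef_rot'][1])-np.pi/2)
c=snap('scene','s3'); im=c['pixels']; p=o['eef_pos']
M=R.from_euler('z',-.147).as_matrix()
t=proj(c,[p,p+[0,0,-.063]]+[np.array([.4704,-.1112,.05])+M@[x/1000,y/1000,0] for x,y in[(0,45),(0,0),(0,-45),(32,75),(32,-75),(-32,-75),(-32,75)]])
u,v=t[2].astype(int)
print(((t-[u-60,v-60])*6).round(0),u-60,v-60)
cv2.imwrite('pics/s3c.png',cv2.resize(im[v-60:v+40,u-60:u+60,::-1],None,fx=6,fy=6,interpolation=cv2.INTER_CUBIC))
E
```

```text
[ 0.4784 -0.0666  0.1666] [5.000e-04 7.562e-01 6.544e-01 3.000e-04] -0.14412850906316477
[[360. 154.]
 [362. 270.]
 [361. 365.]
 [397. 411.]
 [434. 460.]
 [398. 321.]
 [524. 478.]
 [396. 510.]
 [277. 349.]] 231 198
```

View pics/s3c.png

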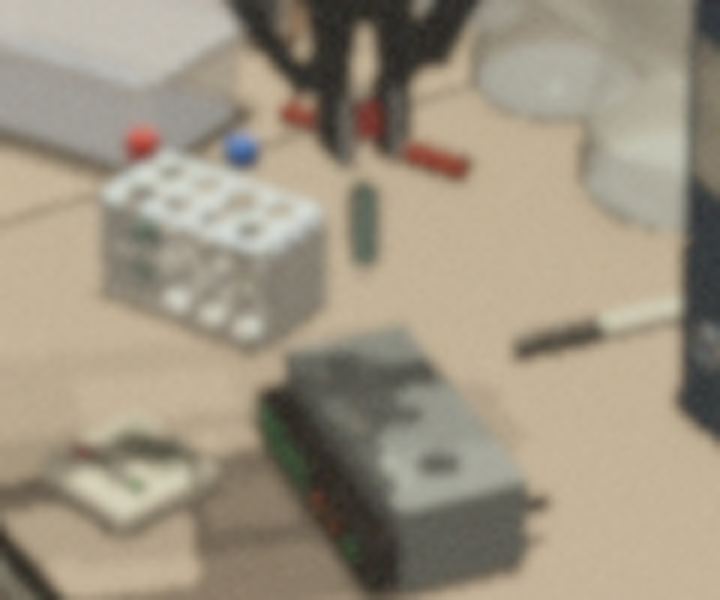

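The tube hangs over the one-dot pocket: foot ≈(364,265) in the crop, pockets on a line toward (438,462). The offsets are within calibration. I'm lowering it in stages and watching the force.

Emit:
move_arm:
  plan: [-0.02,0,-0.5,0,0,0,-0.02,0,-0.95,0,0,0,-0.02,0,-1.1,0,0,0,-0.02,0,-1.2,0,0,0,-0.02,0,-1.2,0,0,0]

```text
time_s: 6.18
eef_pos: [0.4773, -0.0668, 0.1063]
eef_rot: [0.0, 0.756, 0.654, 0.0]
wrist_force: [0.3, -0.6, 0.6]
opening: 0.188
grasp_force: 58.9
```

Emit:
move_arm:
  plan: [0,0,-0.2,0,0,0,0,0,-0.4,0,0,0,0,0,-0.6,0,0,0,0,0,-0.7,0,0,0,0,0,-0.7,0,0,0,0,0,-0.7,0,0,0]

```text
time_s: 6.92
eef_pos: [0.4771, -0.0668, 0.071]
eef_rot: [0.0, 0.756, 0.654, 0.0]
wrist_force: [0.2, -0.6, 0.1]
opening: 0.191
grasp_force: 58.9
```

Emit:
move_arm:
  plan: [0,0,-0.03,0,0,0,0,0,-0.05,0,0,0,0,0,-0.05,0,0,0]

```text
time_s: 7.3
eef_pos: [0.4773, -0.0669, 0.0686]
eef_rot: [0.0, 0.756, 0.654, 0.0]
wrist_force: [0.7, 0.5, 1.4]
opening: 0.188
grasp_force: 59.1
```

Emit:
move_arm:
  plan: [0,0,-0.02,0,0,0,0,0,-0.02,0,0,0,0,0,-0.02,0,0,0]

```text
time_s: 7.68
eef_pos: [0.4777, -0.0671, 0.0681]
eef_rot: [0.001, 0.756, 0.654, 0.0]
wrist_force: [0.1, 0.3, 6.9]
opening: 0.191
grasp_force: 59.6
```

Emit:
move_arm:
  plan: [0,0,0,0,0,0,0,0,0,0,0,0,0,0,0,0,0,0,0,0,0,0,0,0,0,0,0,0,0,0]
  grip: 45

```text
time_s: 8.3
eef_pos: [0.4768, -0.0667, 0.0672]
eef_rot: [-0.0, 0.756, 0.654, -0.0]
wrist_force: [1.5, -0.3, 0.3]
opening: 0.525
grasp_force: 0.0
```

Emit:
move_arm:
  plan: [0,0,0.6,0,0,0,0,0,1.3,0,0,0,0,0,2.0,0,0,0,-0.39,3.89,2.0,0,0,0.575,-0.39,3.89,2.0,0,0,0.575,-0.39,3.89,2.0,0,0,0.575,-0.39,3.89,2.0,0,0,0.575,-0.39,3.89,2.0,0,0,0.575,-0.39,3.89,2.0,0,0,0.575]

```text
time_s: 9.43
eef_pos: [0.4577, 0.1265, 0.1672]
eef_rot: [0.0, 0.541, 0.841, -0.0]
wrist_force: [-0.3, -0.7, 0.1]
opening: 0.527
grasp_force: 0.0
```

```bash
python3 - <<'E'
from h import *
o=ctrl.get_obs(); print(o['eef_pos'].round(4),2*np.arctan2(o['eef_rot'][2],o['eef_rot'][1])-np.pi/2,o['q'].round(2))
c=ctrl.camera('top')
for a,ce in blobs(c['pixels'],'red'):
    if 225<ce[0]<390 and 255<ce[1]<315: print(a,ce,ray(c,*ce,.095).round(4))
cv2.imwrite('pics/t4c.png',cv2.resize(c['pixels'][255:320,225:390,::-1],None,fx=4.8,fy=4.8,interpolation=cv2.INTER_CUBIC))
E
```

```text
[0.4577 0.1265 0.1672] 0.4275093514697723 [ 0.02  0.03  1.91 -0.    1.2  -0.41]
47 [333.06382979 283.23404255] [ 0.4756 -0.0723  0.095 ]
```

View pics/t4c.png

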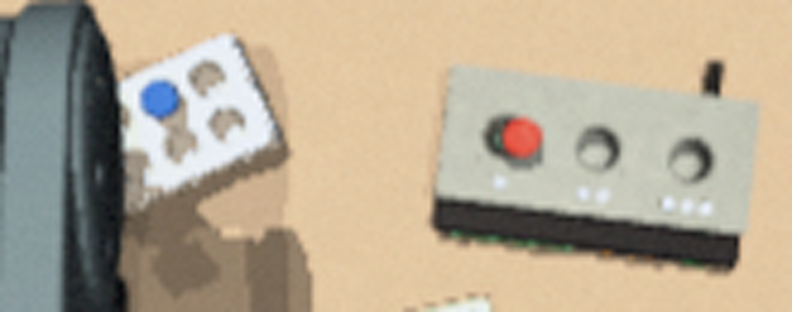

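The red tube stands in the one-dot pocket: its cap is at (522,138) in the crop, leaning a little within the hole's slack. The other pockets are empty and blue is untouched. Next I'm descending on tube B.

Emit:
move_arm:
  plan: [0,0.03,-0.6,0,0,0,0,0.03,-1.2,0,0,0,0,0.03,-1.6,0,0,0,0,0.03,-2.0,0,0,0,0,0.03,-2.0,0,0,0,0,0.03,-2.0,0,0,0]

```text
time_s: 10.22
eef_pos: [0.4581, 0.1285, 0.0679]
eef_rot: [0.0, 0.541, 0.841, 0.0]
wrist_force: [0.2, 0.8, -0.1]
opening: 0.53
grasp_force: 0.0
```

Emit:
move_arm:
  plan: [0,0,0,0,0,0,0,0,0,0,0,0,0,0,0,0,0,0,0,0,0,0,0,0,0,0,0,0,0,0,0,0,0,0,0,0]
  grip: 5

```text
time_s: 10.98
eef_pos: [0.4582, 0.1294, 0.0678]
eef_rot: [0.001, 0.54, 0.842, 0.001]
wrist_force: [2.1, 0.3, 5.3]
opening: 0.184
grasp_force: 58.5
```

Emit:
move_arm:
  plan: [0,0,0.3,0,0,0,0,0,0.8,0,0,0,0,0,1.4,0,0,0,0,0,2.0,0,0,0,0,0,2.6,0,0,0,0,0,2.6,0,0,0,0,0,2.6,0,0,0]

```text
time_s: 11.85
eef_pos: [0.4562, 0.1292, 0.196]
eef_rot: [-0.001, 0.54, 0.842, -0.001]
wrist_force: [0.1, -0.3, -0.6]
opening: 0.19
grasp_force: 59.1
```

Emit:
move_arm:
  plan: [0.28,-4.81,0,0,0,-0.575,0.28,-4.81,0,0,0,-0.575,0.28,-4.81,0,0,0,-0.575,0.28,-4.81,0,0,0,-0.575,0.28,-4.81,0,0,0,-0.575,0.28,-4.81,-0.6,0,0,-0.575,0.28,-4.81,-0.6,0,0,-0.575,0.28,-4.81,-0.6,0,0,-0.575]

```text
time_s: 12.85
eef_pos: [0.4712, -0.1103, 0.1672]
eef_rot: [-0.001, 0.756, 0.654, -0.0]
wrist_force: [-0.0, -1.1, 1.2]
opening: 0.191
grasp_force: 59.1
```

```bash
python3 - <<'E'
from h import *
o=ctrl.get_obs(); print(o['eef_pos'].round(4),2*np.arctan2(o['eef_rot'][2],o['eef_rot'][1])-np.pi/2,o['q'].round(2))
c=ctrl.camera('scene'); cv2.imwrite('pics/s5c.png',cv2.resize(c['pixels'][190:290,220:340,::-1],None,fx=6,fy=6,interpolation=cv2.INTER_CUBIC))
p=o['eef_pos'];t=proj(c,[p+[0,0,-.065],[.4704,-.1112,.05]]);print(((t-[220,190])*6).round())
E
```

```text
[ 0.4712 -0.1103  0.1672] -0.14383994271290068 [-0.48  0.05  1.89  0.    1.2  -0.33]
[[462. 365.]
 [463. 459.]]
```

View pics/s5c.png

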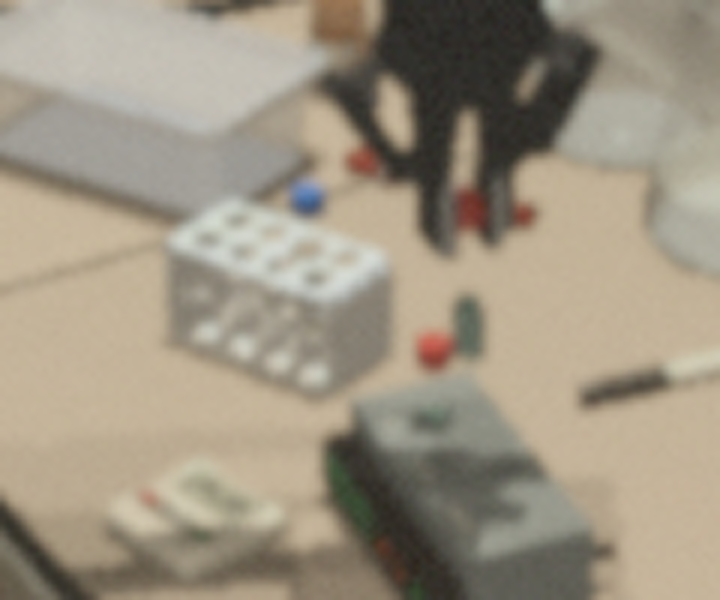

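The second tube hangs upright with its foot at ≈(470,355), and tube 1 stands in its pocket with its cap at (434,350). I'm lowering into the two-dot pocket.

Emit:
move_arm:
  plan: [-0.01,-0.02,-0.5,0,0,0,-0.01,-0.02,-0.95,0,0,0,-0.01,-0.02,-1.1,0,0,0,-0.01,-0.02,-1.2,0,0,0,-0.01,-0.02,-1.2,0,0,0]

```text
time_s: 13.52
eef_pos: [0.4712, -0.1123, 0.1078]
eef_rot: [0.0, 0.756, 0.654, 0.0]
wrist_force: [-0.5, 0.1, 0.4]
opening: 0.19
grasp_force: 59.2
```

Emit:
move_arm:
  plan: [-0.01,0.01,-0.2,0,0,0,-0.01,0.01,-0.4,0,0,0,-0.01,0.01,-0.6,0,0,0,-0.01,0.01,-0.72,0,0,0,-0.01,0.01,-0.74,0,0,0,-0.01,0.01,-0.74,0,0,0]

```text
time_s: 14.28
eef_pos: [0.4704, -0.1117, 0.0703]
eef_rot: [-0.0, 0.756, 0.654, -0.0]
wrist_force: [-0.7, -0.3, 0.4]
opening: 0.187
grasp_force: 59.3
```

Emit:
move_arm:
  plan: [0,0,-0.02,0,0,0,0,0,-0.03,0,0,0,0,0,-0.03,0,0,0]

```text
time_s: 14.65
eef_pos: [0.4709, -0.1121, 0.0696]
eef_rot: [0.001, 0.756, 0.654, 0.0]
wrist_force: [-2.6, 0.3, 6.9]
opening: 0.189
grasp_force: 59.7
```

Emit:
move_arm:
  plan: [0,0,0,0,0,0,0,0,0,0,0,0,0,0,0,0,0,0,0,0,0,0,0,0,0,0,0,0,0,0]
  grip: 45

```text
time_s: 15.28
eef_pos: [0.4704, -0.1117, 0.0687]
eef_rot: [-0.0, 0.756, 0.654, -0.0]
wrist_force: [-0.4, -0.1, -0.2]
opening: 0.524
grasp_force: 0.0
```

Emit:
move_arm:
  plan: [0,0,0.6,0,0,0,0,0,1.3,0,0,0,0,0,2.0,0,0,0,0.56,4.12,2.0,0,0,0.575,0.56,4.12,2.0,0,0,0.575,0.56,4.12,2.0,0,0,0.575,0.56,4.12,2.0,0,0,0.575,0.56,4.12,2.0,0,0,0.575,0.56,4.12,2.0,0,0,0.575]

```text
time_s: 16.4
eef_pos: [0.4983, 0.0937, 0.1687]
eef_rot: [-0.0, 0.54, 0.842, -0.0]
wrist_force: [0.0, -0.9, -0.2]
opening: 0.528
grasp_force: 0.0
```

```bash
python3 - <<'E'
from h import *
o=ctrl.get_obs(); print(o['eef_pos'].round(4),2*np.arctan2(o['eef_rot'][2],o['eef_rot'][1])-np.pi/2)
c=ctrl.camera('top')
for k in('red','blue'):
  for a,ce in blobs(c['pixels'],k):
    if 225<ce[0]<390 and 255<ce[1]<315: print(k,a,ce,ray(c,*ce,.096).round(4))
E
```

```text
[0.4983 0.0937 0.1687] 0.4295972622910402
red 47 [332.95744681 283.31914894] [ 0.4754 -0.072   0.096 ]
red 48 [352.   287.75] [ 0.4645 -0.1136  0.096 ]
```

Both red tubes are in their pockets: the caps are within 6 mm of the pocket axes, inside the slack. Next, the blue tube.

Emit:
move_arm:
  plan: [0,0,-0.6,0,0,0,0,0,-1.2,0,0,0,0,0,-1.6,0,0,0,0,0,-2.03,0,0,0,0,0,-2.03,0,0,0,0,0,-2.03,0,0,0]

```text
time_s: 17.2
eef_pos: [0.499, 0.0935, 0.068]
eef_rot: [0.0, 0.541, 0.841, 0.0]
wrist_force: [0.2, -0.0, 0.5]
opening: 0.524
grasp_force: 0.0
```

Emit:
move_arm:
  plan: [0,0,0,0,0,0,0,0,0,0,0,0,0,0,0,0,0,0,0,0,0,0,0,0,0,0,0,0,0,0,0,0,0,0,0,0]
  grip: 5

```text
time_s: 17.95
eef_pos: [0.4991, 0.0943, 0.0678]
eef_rot: [0.001, 0.54, 0.842, 0.0]
wrist_force: [1.8, 1.3, 5.9]
opening: 0.192
grasp_force: 58.5
```

Emit:
move_arm:
  plan: [0,0,0.3,0,0,0,0,0,0.8,0,0,0,0,0,1.4,0,0,0,0,0,2.2,0,0,0,0,0,3.0,0,0,0,0,0,4.0,0,0,0,0,0,5.0,0,0,0,0,0,5.0,0,0,0,0,0,5.0,0,0,0]

```text
time_s: 19.08
eef_pos: [0.4976, 0.0943, 0.3164]
eef_rot: [-0.001, 0.54, 0.842, -0.001]
wrist_force: [0.2, 0.6, -0.4]
opening: 0.193
grasp_force: 59.1
```

Emit:
move_arm:
  plan: [0,0,0,0,-0.06,0,0,0,0,0,-0.14,0,0,0,0,0,-0.23,0,0,0,0,0,-0.33,0,0,0,0,0,-0.43,0,0,0,0,0,-0.53,0,0,0,0,0,-0.62,0,0,0,0,0,-0.7,0,0,0,0,0,-0.76,0,0,0,0,0,-0.785,0]

```text
time_s: 20.32
eef_pos: [0.4969, 0.0944, 0.3142]
eef_rot: [0.32, 0.499, 0.778, 0.206]
wrist_force: [-0.1, -0.2, -0.4]
opening: 0.192
grasp_force: 59.1
```

Emit:
move_arm:
  plan: [0,0,0,0,0,0,0,0,0,0,0,0,0,0,0,0,0,0,0,0,0,0,0,0,0,0,0,0,0,0,0,0,0,0,0,0]

```text
time_s: 21.08
eef_pos: [0.4984, 0.0943, 0.3173]
eef_rot: [0.322, 0.499, 0.778, 0.207]
wrist_force: [0.0, 1.1, 0.3]
opening: 0.187
grasp_force: 59.1
```

```bash
python3 - <<'E'
from h import *
o=ctrl.get_obs(); Z=rot(o['eef_rot'])[:,2]; p=o['eef_pos']; print(p.round(4),'tilt',np.degrees(np.arccos(-Z[2])).round(1),'foot',(p+Z*.065).round(3),np.abs(o['dq']).max(),o['opening'],o['grasp_force'])
c=ctrl.camera('scene'); t=proj(c,[p,p+Z*.065]); u,v=t[0].astype(int); print(((t-[u-60,v-40])*6).round())
cv2.imwrite('pics/s6c.png',cv2.resize(c['pixels'][v-40:v+60,u-60:u+60,::-1],None,fx=6,fy=6,interpolation=cv2.INTER_CUBIC))
E
```

```text
[0.4984 0.0943 0.3173] tilt 45.0 foot [0.544 0.094 0.271] 0.001414054095106167 0.1867112877003795 59.07340943813324
[[365. 245.]
 [449. 314.]]
```

View pics/s6c.png

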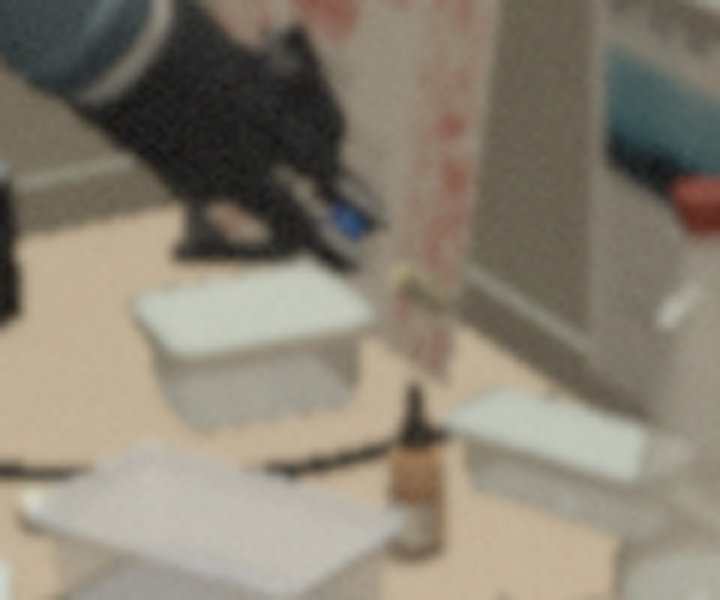

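The blue tube is held about 45° over: its cap is between the pads at (350,220) and its silt end runs along the predicted axis toward (449,314), with the foot about 27 cm up. The arm is still, so I'm handing in.

```bash
python3 -c "
from h import *
c=ctrl.camera('top')
print([ce.round(0) for a,ce in blobs(c['pixels'],'red') if 320<ce[0]<390 and 255<ce[1]<315])
print(ctrl.hand_in())"
```

```text
[array([333., 283.]), array([352., 288.])]
the job is handed in; nothing more can be done
None
```

The job is handed in: the red tubes stand in the one-dot and then the two-dot pocket, each set on the floor and let go (leaning slightly within the hole's slack), and the blue tube is held still at 45°, with its lowest part about 26 cm above the worktop.

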